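# Hold the third colour standard beside a sample tube

## Task

Take the test tube with the blue tape band out of the aluminium block and stand it, closed end down, fully home in the round well of the colour comparator, and let it go. Then turn the comparator's spring-loaded ratchet lever from its rest by exactly three clicks, not on to a fourth, so that the third colour standard lies under the window. Finish while still holding the lever there for the reading, because it springs back when let go; leave the other tubes, jars and bottles where they stand.

Things in the scene. Friction and masses are not known exactly. Their poses are not given: they have to be found in the camera images.
- block: fixed aluminium heating block, 70 (x) x 150 (y) x 50 mm high; origin at the centre of its underside. Two rows of five holes, 16.5 mm wide and 42 mm deep (hole floor 8 mm above the origin); three of them hold tubes, at block (x, y) = (17, -54), (-17, 0) and (17, 54) mm, in any order. All other holes are empty.
- tube_blue: loose glass test tube, 13.8 mm diameter, 124 mm long, about 15 g, standing mouth up in the block and free to lean a degree or two; the one with a BLUE tape band (12 mm wide, 66 to 78 mm above its foot). Origin near the centre of its foot, z towards its mouth but up to 1.5 degrees off the tube's true axis, which runs from tube_blue_foot to tube_blue_top. 82 mm of it stand out of the hole.
- tube_blue_top (a point): centre of the mouth (upper end) of the blue-banded tube, 124 mm above its foot
- tube_blue_foot (a point): centre of the foot (closed lower end) of the blue-banded tube
- tube_red: the same kind of tube with a RED tape band; stays in the block
- tube_yellow: the same kind of tube with a YELLOW tape band; stays in the block
- comparator: fixed colour comparator: white case with grey top plate, 160 (x) x 210 (y) x 72 mm high, its front with a switch facing -x at yaw 0; origin at the centre of its underside. On the top plate: the tube well, the window, and the silvery ratchet wheel with its lever and spring pawl (the pawl parts stand 15 mm above the plate).
- well (a point): centre of the mouth of the comparator's tube well, black-ringed, on the top plate (72 mm above the bench) at comparator (x, y) = (12, 60) mm: round hole 16.5 mm wide, 63 mm down to its flat floor, upright. A tube fully home stands 61 mm out of it (foot 63 mm below this point).
- window (a point): centre of the 15 mm round steel-ringed window in the top plate, 37 mm from the well towards the lever's axis (comparator -y); black under it when the lever rests, and at clicks 1 to 5 a coloured disc from pale straw (1) over yellow (2), amber (3), orange-brown (4) to dark brown (5)
- lever_axis (a point): point on the lever's upright axis, on the top plate: comparator (x, y) = (12, -35) mm. A return spring pushes the lever back with 7 to 8 N at the knob. Turned slowly, the push needed is 8 to 10 N as the pawl's roller leaves a tooth gap, falls evenly to about 5 N, and at the next gap (the click) jumps up by 3 to 5 N within a few mm. Let go anywhere, the lever springs back to 0.
- lever_knob (a point): middle of the lever's upright black knob: round post 18 mm diameter, its top 22 mm and its lower end 30 mm above/below this point; this point is 80 mm from the lever's axis and 48 mm above the top plate (120 mm above the bench). At rest the knob lies 70 mm in front of the axis (comparator -x) and 38 mm to its left (comparator +y).
- lever (a joint): turn of the lever about its upright axis, rad, 0 at rest against its stop; grows counter-clockwise seen from above (the knob passes the front from left to right). A click every 0.2513 rad (14.4 degrees, 20 mm of knob travel), the third at 0.754; end stop at 1.29.
- jar_a: clear sample jar, 50 mm wide, 57 mm high, bystander; origin at its underside
- jar_b: second such jar, bystander
- dropper_a: white dropper bottle with blue cap, 34 mm wide, 83 mm high, bystander
- dropper_b: brown dropper bottle with green cap, 34 mm wide, 83 mm high, bystander
Not all that is in view belongs to the job. What is shaped like the tube_blue but pink is not meant.

How it is judged:
By the outcome, as a careful person would: the job done as asked, in the order asked, and still so for the second after the job is handed in, while the arm keeps its last pose, push and grip.
It also fails if it takes over 70 s, if anything falls off the work surface, if the arm or the gripper's body presses on something with over 40 N, if the wrist force passes 120 N, or if a joint passes its speed limit or range.

## Robot

A 6-joint arm with a two-finger parallel gripper is mounted at the origin on a cart in front of the work surface, level with it; the furniture and walls round the work are solid. World frame = base frame: x ahead of the robot, y to its left, z up, the work surface at z = 0. Lengths are in m, angles in rad, forces in N, time in s.
With the tool pointing down it reaches from about 0.4 to 0.925 m from the base axis. Payload 3.4 kg.
Tool frame: the origin (TCP) lies on the mounting face of the last link; the fingertips stand env.tip_reach ahead of it and the grasp point (between the pads) lies 155 mm ahead of it (env.tip_reach is the distance from the TCP to the fingertips, in m); z points along the fingers, y is the line along which they close (so a half turn about z gives the same grasp; the last joint's range is limited). The gripper opens to 85 mm and grips with 20 to 120 N. Pads are 22 mm wide; open, the fingers measure 114 mm over their backs; the gripper's body (76 mm by 85 mm) begins 54 mm behind the grasp point. The pads swing forward as they close: fully open they stand 13 mm farther back than shut.
Start: joints at [-1.333, 0.307, 1.506, -0, 1.328, -0.073], TCP at [0.176, -0.547, 0.405] pointing down, gripper open.
Joint ranges: [-3.12, 3.12], [-1.05, 2.28], [0.14, 2.33], [-1.42, 4.57], [0.1, 2.73], [-2.68, 2.68]. Speed limits (rad/s): [2.57, 2.57, 3.14, 3.14, 3.14, 3.14].

## Interface

Orientations are given as a rotation vector (axis times angle).
In Python, from bench import env, vision, ticket gives the robot as it stands.
- The arm moves only by the tool servo_tool, never from a script. Its arguments are lists of equal length, an entry for each row: "gripper": the closure, from 0 (fully open) to 1 (shut); "offset": the shift along the tool's x, y, z in mm, a list of three; "spin": the turn about the tool's z in rad. In form: {"gripper": [gripper, ...], "offset": [[dx, dy, dz], ...], "spin": [spin, ...]}. A call has exactly 5 rows; each row is the pose to reach, as a shift and turn from the pose commanded when the call began, along the tool's axes at that moment; what a row does not reach only later rows make up. A row lasts 1/8 s, in which the tool goes at most 62.5 mm and 10.7 degrees, less where a joint would pass 70% of its speed; a pose out of reach is approached as far as the arm can. A call with a gripper value outside its range is refused whole. The fingers move at their own pace and stop on an object; "force" is the grip in N (left out, the last holds). Time passes only in rows, so rows that repeat a pose let the fingers close, or fill a call up. It gives the time, the measured TCP pose, the force, the opening and the grip force at its end, in the units of the state.
- env.get_state(): the state, without advancing time (a new reading comes with each control period).
- vision.read_camera(name): name is "scene" or "top" or "wrist"; returns a dict with "color" (384x512x3 uint8, red, green, blue), "range_z" (384x512 float32, m along the optical axis (not along the pixel's ray), 0 where there is no reading), "fx", "fy", "cx", "cy" (pixels), "R" (3x3) and "t" (3): a world point X has camera coordinates R X + t. Camera axes: x right, y down, z forward; pixel columns grow to the right and rows downward; lengths in m; the calibration is good to about 2 mm. A picture is of the moment at which its call begins.
- ticket.close_job(): hands the job in; it is judged then, once.
Trained networks look in the newest picture that a camera, given by its name, has taken for a name from the list of things; names that differ only in an ending like _2 or _b are one class to them, and where a whole thing is asked for, a point or a joint stands for the part that bears it (a point fixed in the world has none). Each returns a list of dicts, best first, with "confidence" (0 to 1); they miss things now and then, are a little off and sometimes report something else, mostly with a low value. They report only what shows in the picture. A call takes as long as a camera call. They do not tell look-alikes from the thing itself.
- vision.spot_in(camera, name): "position" ([column, row] in pixels, amid what is visible of it).
- vision.masks_of(camera, name): "mask" (384x512 bool, what is visible of it) and "position" ([column, row] in pixels, amid what is visible of it).
- vision.pinpoint(camera, name): "position" ([column, row] in pixels: a listed point, or the origin of a listed thing).
The state is a dict: "t": time; "joints": joint angles; "dq": joint speeds; "tau": joint torques, N m; "tcp_pos": TCP position; "tool_rot": TCP orientation; "force": force on the tool from outside, world axes, zero at the start; "moment": the same for the moment, N m; "finger_gap": finger opening in m; "grasp_force": force on a finger pad.
Only numpy, scipy, OpenCV 4.12 (cv2) and the standard library are available. Lean on these libraries where they do the work, as an engineer would, in place of code of your own. Each camera call takes 0.05 s, during which the arm holds its last target. There are 200 camera calls.

## Working session

There is one attempt and no reset: what is moved stays moved. The work goes in short steps, Python scripts to look and compute and a tool call to move; the robot and the scene stay as the last step left them, time stands still between calls to the robot, and variables do not carry over. Pictures are saved under pics/ and viewed, at most 11 in all, crops included, and the job is handed in when it is done.

Besides the shell and the picture viewer there is one more tool, called after "Request:" as a command line: name --pt "numbers of a row" for each row, then --argument value for the rest. servo_tool: Moves the arm, as the interface text tells. Its arguments: {"type":"object","properties":{"gripper":{"type":"array","items":{"type":"number"}},"offset":{"type":"array","items":{"type":"array","items":{"type":"number"}}},"spin":{"type":"array","items":{"type":"number"}},"force":{"type":"number"}},"required":["gripper","offset","spin"]}

```bash
mkdir -p pics; cat > h.py <<'E'
import numpy as np, cv2
from scipy.spatial.transform import Rotation as Ro
from bench import env, vision, ticket
def save(c,name,box=None,s=1):
    im=c["color"]
    if box: im=im[box[1]:box[3],box[0]:box[2]]
    im=cv2.resize(im,None,fx=s,fy=s,interpolation=cv2.INTER_CUBIC)
    cv2.imwrite("pics/"+name,im[...,::-1])
def ray(c,p):
    d=c["R"].T@np.array([(p[0]-c["cx"])/c["fx"],(p[1]-c["cy"])/c["fy"],1]); return -c["R"].T@c["t"],d
def at_z(c,p,z):
    o,d=ray(c,p); return o+d*(z-o[2])/d[2]
def proj(c,X):
    q=c["R"]@X+c["t"]; return np.array([c["fx"]*q[0]/q[2]+c["cx"],c["fy"]*q[1]/q[2]+c["cy"]])
def two(c1,p1,c2,p2):
    o1,d1=ray(c1,p1);o2,d2=ray(c2,p2)
    A=np.stack([d1,-d2],1);s=np.linalg.lstsq(A,o2-o1,rcond=None)[0]
    a=o1+s[0]*d1;b=o2+s[1]*d2
    return (a+b)/2,np.linalg.norm(a-b)
E
cat > a.py <<'E'
from h import *
np.set_printoptions(precision=4,suppress=True)
C={n:vision.read_camera(n) for n in("scene","top")}
print(env.tip_reach,env.get_state()["tool_rot"])
for n in C:
    c=C[n]; save(c,n+"0.png",s=1.5); print(n,"cam",-c["R"].T@c["t"])
    for k in["tube_blue_top","tube_blue_foot","tube_blue","well","window","lever_axis","lever_knob","comparator","block"]:
        for r in vision.pinpoint(n,k)[:3]: print(n,k,np.round(r["position"],1),round(r["confidence"],2), np.round(at_z(c,r["position"],{"tube_blue_top":.132,"tube_blue_foot":.008,"tube_blue":.008,"well":.072,"window":.072,"lever_axis":.072,"lever_knob":.12}.get(k,0)),4))
E
python3 a.py
```

```text
0.1734 [-3.1019 -0.486   0.0003]
scene cam [-0.0566  1.0211  0.7074]
scene tube_blue_top [238.3 234. ] 0.71 [0.4304 0.218  0.132 ]
scene tube_blue_top [265.7 230.2] 0.47 [0.3822 0.1734 0.132 ]
scene tube_blue_top [201.3 236. ] 0.47 [0.5013 0.2653 0.132 ]
scene tube_blue_foot [292.  252.7] 0.69 [0.363  0.0597 0.008 ]
scene tube_blue_foot [239.9 227.7] 0.43 [0.5488 0.013  0.008 ]
scene tube_blue [289.6 249.4] 0.7 [0.3752 0.0485 0.008 ]
scene tube_blue [238.4 226.5] 0.59 [0.5561 0.0092 0.008 ]
scene well [252.6 186.9] 0.62 [ 0.5821 -0.1244  0.072 ]
scene well [238.1 234.1] 0.17 [0.4814 0.1349 0.072 ]
scene window [259.3 186.1] 0.74 [ 0.5665 -0.139   0.072 ]
scene lever_axis [264.3 180.6] 0.72 [ 0.5713 -0.1817  0.072 ]
scene lever_knob [282.2 172.7] 0.56 [ 0.502 -0.166  0.12 ]
scene lever_knob [286.2 169.7] 0.36 [ 0.5008 -0.192   0.12  ]
scene comparator [264.8 203.9] 0.96 [ 0.5599 -0.1634  0.    ]
scene block [229.5 273.2] 0.77 [0.4674 0.2044 0.    ]
top cam [ 0.349  -0.0928  1.2922]
top tube_blue_top [229.1 222.8] 0.71 [ 0.474  -0.0183  0.132 ]
top tube_blue_top [193.8 174.4] 0.48 [0.6
[... 182 characters left out ...]
 -0.0006  0.008 ]
top tube_blue [158.5 235.9] 0.58 [0.4423 0.2001 0.008 ]
top tube_blue [208.3 260.9] 0.48 [0.3721 0.0472 0.008 ]
top well [264.5 190.3] 0.84 [ 0.5783 -0.1139  0.072 ]
top well [281.9 196.8] 0.69 [ 0.5604 -0.1649  0.072 ]
top lever_axis [301.4 188.1] 0.78 [ 0.5877 -0.2215  0.072 ]
top lever_knob [287.8 207.7] 0.92 [ 0.5218 -0.179   0.12  ]
top lever_knob [388.3 214.6] 0.52 [ 0.5099 -0.4584  0.12  ]
top lever_knob [153.3 233.4] 0.47 [0.4406 0.1893 0.12  ]
top comparator [283.8 196.7] 0.83 [ 0.5733 -0.175   0.    ]
top comparator [296.  186.6] 0.3 [ 0.6061 -0.2123  0.    ]
top block [156.9 231.3] 0.73 [0.4566 0.2078 0.    ]
top block [369.5 184.4] 0.71 [ 0.6192 -0.4402  0.    ]
```

View pics/scene0.png

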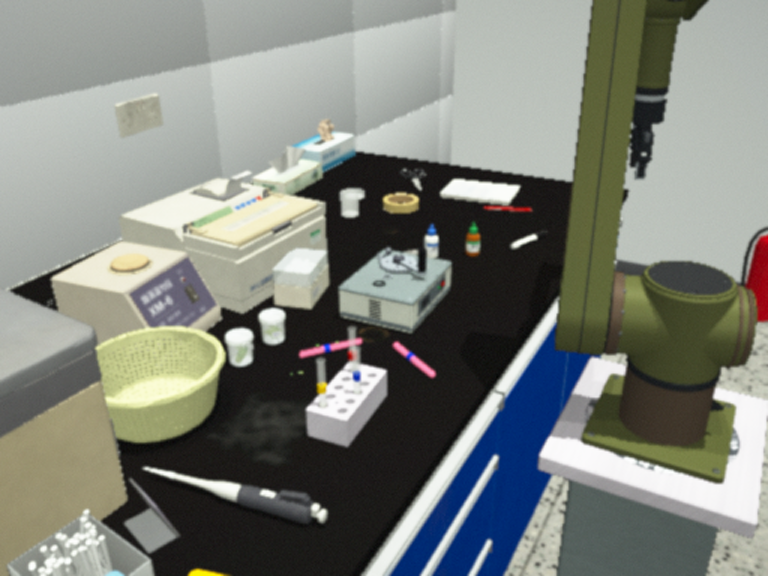

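View pics/top0.png

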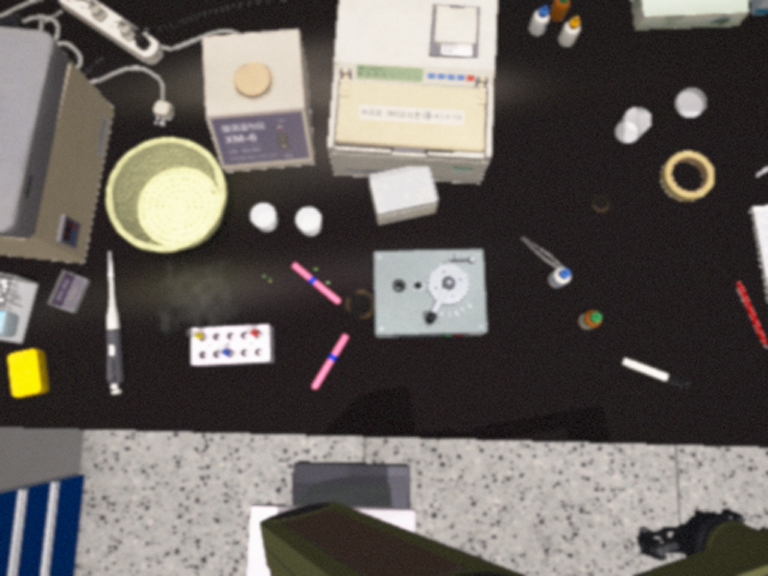

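Scene shows the block at about (348,400)/1.5, with yellow (321,388), red (351,355) and blue (357,377) bands. The comparator is at (397,285)/1.5. In the top view the blue tube is at (227,350)/1.5, the well at (399,285)/1.5 and the knob at (430,318)/1.5.

Candidates with blue bands:
- the upright glass tube in the block's middle hole, scene px (238,251)
- two pink sticks with blue bands lying on the bench, scene px (220,232) and (276,240)

The upright glass one fits; the pink ones are excluded. I'll confirm this in a crop.

```bash
cat > b.py <<'E'
from h import *
np.set_printoptions(precision=4,suppress=True)
C={n:vision.read_camera(n) for n in("scene","top")}
a=cv2.resize(C["scene"]["color"][210:300,195:285],(400,400),interpolation=3)
b=cv2.resize(C["top"]["color"][205:255,120:190],(400,286),interpolation=3)
b=np.vstack([b,np.zeros((114,400,3),np.uint8)])
cv2.imwrite("pics/crop1.png",np.hstack([a,b])[...,::-1])
P={}
for n,(x0,y0,x1,y1) in dict(scene=(195,210,262,300),top=(120,205,190,255)).items():
    im=C[n]["color"][y0:y1,x0:x1].astype(int)
    r,g,bl=im[...,0],im[...,1],im[...,2]
    for col,m in dict(blue=(bl>r+50)&(bl>g+30),red=(r>g+60)&(r>bl+50)&(bl<r*.5),yel=(r>bl+80)&(g>bl+60)).items():
        k,l,s,ce=cv2.connectedComponentsWithStats(m.astype(np.uint8))
        if k>1:
            i=1+s[1:,4].argmax();P[n,col]=ce[i]+[x0,y0];print(n,col,P[n,col],s[i],at_z(C[n],P[n,col],.08))
for col in("blue","red","yel"):
    if("scene",col) in P and ("top",col) in P: print(col,two(C["scene"],P["scene",col],C["top"],P["top",col]))
# block & comparator from top depth
c=C["top"]
v,u=np.mgrid[0:384,0:512];z=c["range_z"]
X=np.stack([(u-c["cx"])/c["fx"]*z,(v-c["cy"])/c["fy"]*z,z],-1)-c["t"]
X=X@c["R"]
for nm,(lo,hi,x0,y0,x1,y1) in dict(block=(.035,.06,115,205,195,255),comp=(.06,.085,240,155,335,235)).items():
    m=(X[...,2]>lo)&(X[...,2]<hi)&(z>0)&(u>x0)&(u<x1)&(v>y0)&(v<y1)
    p=X[m];r=cv2.minAreaRect(p[:,:2].astype(np.float32));print(nm,m.sum(),r,np.median(p[:,2]))
E
python3 b.py
```

```text
scene blue [237.125  250.3125] [40 37  5  8 32] [0.4395 0.2106 0.08  ]
scene red [232.9412 236.6471] [37 24  3  6 17] [0.4799 0.1626 0.08  ]
scene yel [214.1042 258.25  ] [16 45  7  8 48] [0.4699 0.2641 0.08  ]
top blue [150.5 234.5] [29 28  4  4 14] [0.4404 0.2066 0.08  ]
top red [169.8 221.4] [49 16  3  2  5] [0.4791 0.1543 0.08  ]
top yel [132.2143 223.3571] [10 17  5  4 14] [0.4707 0.2609 0.08  ]
blue (array([0.441 , 0.2074, 0.0776]), np.float64(0.0007924840682119616))
red (array([0.4815, 0.1562, 0.0756]), np.float64(0.004187373616080313))
yel (array([0.4712, 0.2617, 0.078 ]), np.float64(0.000688329855227483))
block 1013 ((0.458170622587204, 0.20605358481407166), (0.07052632421255112, 0.15101808309555054), 4.45780611038208) 0.048679164439654574
comp 3846 ((0.5696021318435669, -0.17858007550239563), (0.16573891043663025, 0.21531689167022705), 2.7118091583251953) 0.07180222067116712
```

View pics/crop1.png

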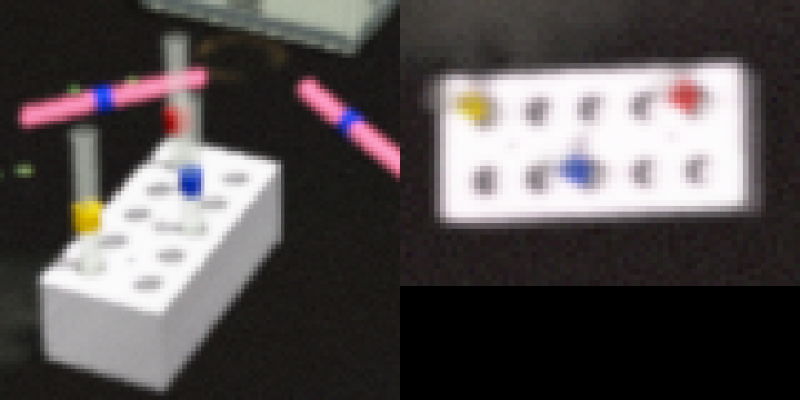

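Confirmed: the blue-banded glass tube stands upright in the middle front hole at about (0.4405, 0.2065). The pink sticks lie on the bench beside the block and are not meant. I'll move there.

Request:
servo_tool --gripper '[0,0,0,0,0]' --pt "67 -30 0" --pt "134 -60 0" --pt "200 -90 0" --pt "268 -120 0" --pt "310 -139 0" --spin '[-0.18,-0.36,-0.54,-0.72,-0.9]'

```text
t: 1.72
tcp_pos: [0.4095, -0.3371, 0.405]
tool_rot: [2.577, 1.795, 0.0]
force: [0.2, -0.9, -0.2]
finger_gap: 0.0855
grasp_force: 0.0
```

```bash
cat >> h.py <<'E'
def go(X,yaw_y=None):
    "tool-frame offset (mm) to bring TCP to X; spin to bring tool y to world yaw (mod pi)"
    s=env.get_state();R=Ro.from_rotvec(s["tool_rot"]).as_matrix()
    o=R.T@(np.array(X)-s["tcp_pos"])*1e3
    sp=None
    if yaw_y is not None:
        cur=np.arctan2(R[1,1],R[0,1]);sp=-((yaw_y-cur+np.pi/2)%np.pi-np.pi/2)
    print("t",s["t"],"tcp",np.round(s["tcp_pos"],4),"off",np.round(o,1),"spin",sp,"tilt",np.round(R[:,2],4),"F",np.round(s["force"],2),"gap",s["finger_gap"],"grip",s["grasp_force"])
E
python3 -c "
from h import *
go([.4405,.2065,.36],np.radians(4.5)); print(env.get_state()['joints'])"
```

```text
t 1.725 tcp [ 0.4095 -0.3371  0.405 ] off [ 520.6 -159.5   44.6] spin -0.4328695622131189 tilt [ 6.e-04 -7.e-04 -1.e+00] F [ 0.25 -0.86 -0.22] gap 0.0854564862601328 grip 0.0
[-7.68392772e-01  2.44273511e-01  1.59750056e+00 -6.28071075e-05
  1.29891386e+00 -4.14046018e-01]
```

Request:
servo_tool --gripper '[0,0,0,0,0]' --pt "60 -18 0" --pt "119 -36 5" --pt "178 -54 10" --pt "237 -72 15" --pt "296 -90 20" --spin '[-0.1,-0.2,-0.3,-0.4,-0.43]'

```text
t: 2.35
tcp_pos: [0.4281, -0.028, 0.3849]
tool_rot: [2.14, 2.298, 0.001]
force: [1.6, -0.6, 0.6]
finger_gap: 0.0855
grasp_force: 0.0
```

```bash
python3 -c "
from h import *
go([.4405,.2065,.36],np.radians(4.5))"
```

```text
t 2.35 tcp [ 0.4281 -0.028   0.3849] off [233.   29.   24.9] spin -0.007411619257062796 tilt [ 1.4e-03 -2.0e-04 -1.0e+00] F [ 1.64 -0.55  0.57] gap 0.08550697989565385 grip 0.0
```

Request:
servo_tool --gripper '[0,0,0,0,0]' --pt "55 7 5" --pt "110 14 10" --pt "165 21 18" --pt "215 27 24" --pt "233 29 25" --spin '[0,0,0,0,0]'

```text
t: 2.98
tcp_pos: [0.4408, 0.2071, 0.3594]
tool_rot: [-2.138, -2.301, -0.0]
force: [-0.7, -0.3, 0.9]
finger_gap: 0.0856
grasp_force: 0.0
```

```bash
cat > w.py <<'E'
from h import *
import sys
np.set_printoptions(precision=4,suppress=True)
c=vision.read_camera("wrist");save(c,sys.argv[1],s=1.5)
go([.4405,.2065,.26],np.radians(4.5)); print("cam",-c["R"].T@c["t"],c["R"][2])
for k,z in(("tube_blue_top",.132),("well",.072),("window",.072),("lever_axis",.072),("lever_knob",.12)):
    for r in vision.pinpoint("wrist",k)[:3]: print(k,np.round(r["position"],1),round(r["confidence"],2),at_z(c,r["position"],z))
im=c["color"].astype(int);r,g,bl=im[...,0],im[...,1],im[...,2]
m=(bl>r+50)&(bl>g+30);k,l,s,ce=cv2.connectedComponentsWithStats(m.astype(np.uint8))
for i in range(1,k):
    if s[i,4]>30: print(s[i],ce[i],at_z(c,ce[i],.08))
E
python3 w.py w1.png
```

```text
t 3.025 tcp [0.441  0.2077 0.3595] off [-1.3 -0.7 99.5] spin -0.005853927155804017 tilt [ 0.0002  0.0016 -1.    ] F [ 0.29  2.01 -0.39] gap 0.08582974057696019 grip 0.0
cam [0.4352 0.2835 0.328 ] [ 0.0206 -0.3021 -0.9531]
tube_blue_top [249.8 210.4] 0.93 [0.4403 0.2062 0.132 ]
tube_blue_top [401.  263.3] 0.81 [0.5514 0.1737 0.132 ]
tube_blue_top [270.4 336.5] 0.6 [0.4641 0.102  0.132 ]
lever_axis [279.8 112.6] 0.7 [0.4597 0.2684 0.072 ]
[241 177  16  19 253] [248.4704 185.7787] [0.4389 0.2077 0.08  ]
[232 311  14  16 119] [239.3866 318.8319] [0.4398 0.0726 0.08  ]
```

View pics/w1.png

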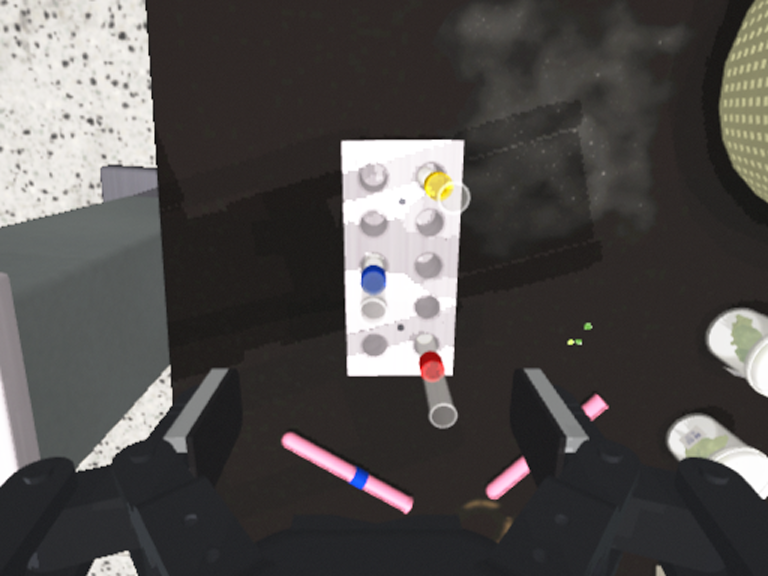

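Wrist view: blue tube mouth at (373,308)/1.5, band at (373,280)/1.5, between the open fingers in x. This agrees with the top and scene measurement to within 1–2 mm. Descending.

Request:
servo_tool --gripper '[0,0,0,0,0]' --pt "-1 -0.7 30" --pt "-1 -0.7 60" --pt "-1 -0.7 85" --pt "-1 -0.7 99" --pt "-1 -0.7 99" --spin '[0,0,0,0,0]'

```text
t: 3.9
tcp_pos: [0.4401, 0.2027, 0.2602]
tool_rot: [-2.143, -2.296, 0.003]
force: [-0.1, -0.1, -0.2]
finger_gap: 0.0853
grasp_force: 0.0
```

Request:
servo_tool --gripper '[0.5,0.9,1,1,1]' --pt "0 0 0" --pt "0 0 0" --pt "0 0 0" --pt "0 0 0" --pt "0 0 0" --spin '[0,0,0,0,0]' --force 25

```text
t: 4.53
tcp_pos: [0.4403, 0.2037, 0.2611]
tool_rot: [2.142, 2.298, 0.001]
force: [-0.9, 0.3, 3.2]
finger_gap: 0.0129
grasp_force: 25.7
```

Request:
servo_tool --gripper '[1,1,1,1,1]' --pt "0 0 -10" --pt "0 0 -30" --pt "0 0 -60" --pt "0 0 -90" --pt "0 0 -110" --spin '[0,0,0,0,0]'

```text
t: 5.15
tcp_pos: [0.4404, 0.2037, 0.3727]
tool_rot: [2.142, 2.297, 0.003]
force: [0.1, 0.3, -0.3]
finger_gap: 0.0131
grasp_force: 25.5
```

```bash
cat > d.py <<'E'
from h import *
np.set_printoptions(precision=4,suppress=True)
C={n:vision.read_camera(n) for n in("scene","top","wrist")}
for n in C:
    for k in("well","window","lever_axis","lever_knob","tube_blue_top","tube_blue_foot"):
        if n=="wrist" and k in("lever_axis","lever_knob"): continue
        for r in vision.pinpoint(n,k)[:2]: print(n,k,np.round(r["position"],1),round(r["confidence"],2),at_z(C[n],r["position"],.12 if k=="lever_knob" else .242 if "top" in k else .118 if "foot" in k else .072))
# well by local axes from comparator rect
for yaw in (0,2.7): 
    c,s=np.cos(np.radians(yaw)),np.sin(np.radians(yaw))
    print(yaw,[.5696+12*c/1e3-60*s/1e3,-.1786+12*s/1e3+60*c/1e3])
go([.58,-.115,.371],np.radians(2.7))
save(C["wrist"],"w2.png",s=1.5)
E
python3 d.py
```

```text
scene well [250.4 187.4] 0.59 [ 0.5864 -0.1182  0.072 ]
scene window [258.7 184.8] 0.66 [ 0.5725 -0.1463  0.072 ]
scene lever_axis [263.3 176.6] 0.76 [ 0.5883 -0.2071  0.072 ]
scene lever_axis [264.2 203.8] 0.64 [ 0.499  -0.0426  0.072 ]
scene lever_knob [281.  171.9] 0.58 [ 0.5078 -0.1697  0.12  ]
scene tube_blue_top [234.  191.5] 0.71 [0.4364 0.2216 0.242 ]
scene tube_blue_top [199.8 236. ] 0.57 [0.3971 0.4111 0.242 ]
scene tube_blue_foot [289.3 251.1] 0.72 [0.305 0.208 0.118]
scene tube_blue_foot [238.5 226.6] 0.58 [0.4592 0.1687 0.118 ]
top well [267.4 191.4] 0.78 [ 0.5752 -0.1224  0.072 ]
top window [280.6 189.1] 0.69 [ 0.5831 -0.1608  0.072 ]
top lever_axis [297.2 186.8] 0.94 [ 0.5912 -0.2092  0.072 ]
top lever_knob [288.6 210.4] 0.81 [ 0.5143 -0.1813  0.12  ]
top tube_blue_top [227.8 224.6] 0.69 [ 0.4576 -0.0223  0.242 ]
top tube_blue_top [192.5 175.9] 0.69 [0.5783 0.0714 0.242 ]
top tube_blue_foot [213.2 258.3] 0.67 [0.3774 0.0222 0.118 ]
top tube_blue_foot [226.  202.5] 0.58 [ 0.5321 -0.0066  0.118 ]
wrist window [252.3 295.4] 0.27 [0.4531 0.0814 0.072 ]
wrist tube_blue_top [252.8 294.3] 0.93 [0.4424 0.2072 0.242 ]
wrist tube_blue_top [396.2 259.4] 0.87 [0.4936 0.2257 0.242 ]
wrist tube_blue_foot [246.4 192.5] 0.6 [0.439  0.2069 0.118 ]
0 [np.float64(0.5816), np.float64(-0.11860000000000001)]
2.7 [np.float64(0.5787602914569651), np.float64(-0.11810133009376608)]
t 6.1 tcp [0.4403 0.2036 0.3707] off [-327.6  117.1   -0.3] spin 0.02291592414385124 tilt [-0. -0. -1.] F [ 0.43 -0.62 -1.25] gap 0.012785801086507504 grip 25.489874482154846
```

View pics/w2.png

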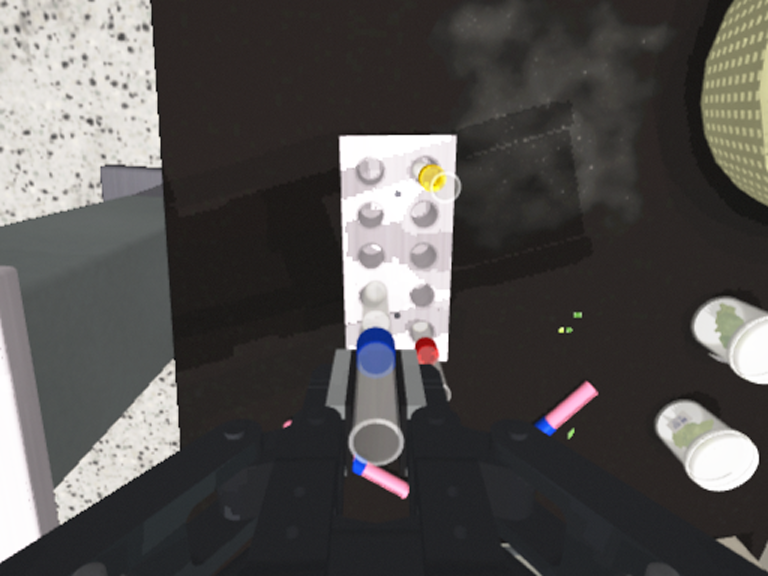

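Wrist view: tube held upright between the pads, mouth (376,440)/1.5, band (376,350)/1.5, foot about (370,289)/1.5. Its foot is clear of the block. Going over the well.

Request:
servo_tool --gripper '[1,1,1,1,1]' --pt "-40 14 0" --pt "-90 32 0" --pt "-145 51 0" --pt "-200 70 0" --pt "-250 88 0" --spin '[0,0,0,0,0.02]'

```text
t: 6.72
tcp_pos: [0.5462, -0.0416, 0.3709]
tool_rot: [2.166, 2.275, 0.001]
force: [1.1, 0.3, 0.1]
finger_gap: 0.0131
grasp_force: 25.5
```

Request:
servo_tool --gripper '[1,1,1,1,1]' --pt "-35 12 0" --pt "-65 22 0" --pt "-83 29 0" --pt "-83 29 0" --pt "-83 29 0" --spin '[0,0,0,0,0]'

```text
t: 7.35
tcp_pos: [0.5782, -0.1201, 0.3705]
tool_rot: [-2.164, -2.276, -0.0]
force: [-0.5, -0.6, -0.7]
finger_gap: 0.0132
grasp_force: 25.5
```

```bash
cat > e.py <<'E'
from h import *
import sys
np.set_printoptions(precision=4,suppress=True)
c=vision.read_camera("wrist")
zf=float(sys.argv[2])
go([.58,-.1205,.371],np.radians(2.7))
for k,z in(("tube_blue_foot",zf),("tube_blue_top",zf+.124),("well",.072),("window",.072),("lever_axis",.072),("lever_knob",.12)):
    for r in vision.pinpoint("wrist",k)[:2]: print(k,np.round(r["position"],1),round(r["confidence"],2),at_z(c,r["position"],z))
save(c,sys.argv[1],(int(sys.argv[3]),int(sys.argv[4]),int(sys.argv[5]),int(sys.argv[6])) if len(sys.argv)>3 else None,1.5 if len(sys.argv)<4 else 3)
E
python3 e.py w3.png .118
```

```text
t 7.4 tcp [ 0.5781 -0.1199  0.3706] off [-0.7  1.8 -0.4] spin 0.003871734222124612 tilt [-0.0009  0.0008 -1.    ] F [ 0.45 -0.23 -0.22] gap 0.013265691901916279 grip 25.48999786376953
tube_blue_foot [248.7 190.8] 0.91 [ 0.5763 -0.115   0.118 ]
tube_blue_foot [233.3  43.2] 0.58 [ 0.5613 -0.0146  0.118 ]
tube_blue_top [249.2 293.9] 0.87 [ 0.5774 -0.1148  0.242 ]
tube_blue_top [160.9  51.7] 0.61 [ 0.5478 -0.0341  0.242 ]
window [251.9 215. ] 0.85 [ 0.5808 -0.1533  0.072 ]
window [245.2 210.8] 0.45 [ 0.5744 -0.1495  0.072 ]
lever_knob [158.5 262.2] 0.8 [ 0.507  -0.1782  0.12  ]
```

View pics/w3.png

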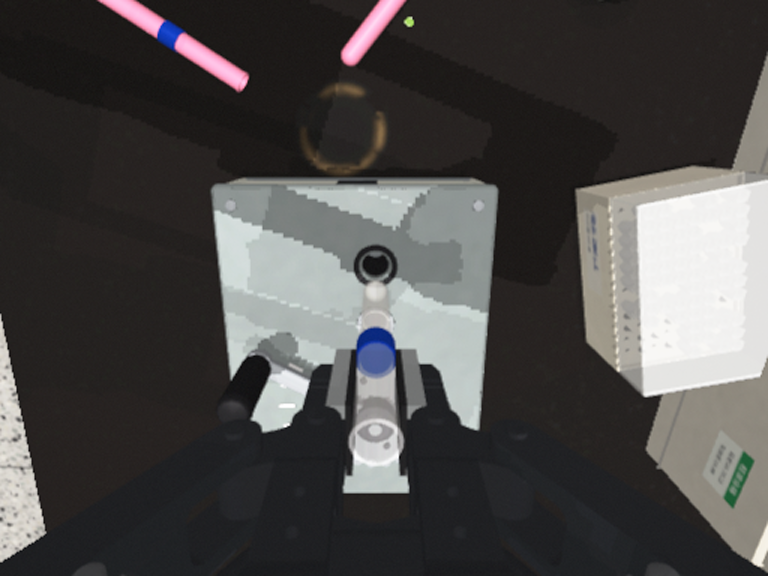

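Wrist view: the well ring's centre is at (375.5,265)/1.5, directly ahead of the tube foot at (375,290)/1.5. Black knob at (243,385)/1.5. Computing the lateral offset.

```bash
cat > f.py <<'E'
from h import *
np.set_printoptions(precision=4,suppress=True)
c=vision.read_camera("wrist")
x0,y0=230,158
g=cv2.cvtColor(c["color"],6)[y0:190,x0:272]
k,l,s,ce=cv2.connectedComponentsWithStats((g<70).astype(np.uint8))
i=1+s[1:,4].argmax();print(s[i],ce[i]+[x0,y0])
u=[s[i,0]+(s[i,2]-1)/2+x0, s[i,1]+(s[i,3]-1)/2+y0]
print("ring",u,at_z(c,u,.072),"plain",at_z(c,[250.3,176.7],.072))
for X in([.576,-.115,.118],): print("foot px",proj(c,np.array(X)))
R=Ro.from_rotvec(env.get_state()["tool_rot"]).as_matrix()
d=at_z(c,u,.072)-at_z(c,[249.3,191],.118); print("move tool mm",1e3*R.T@d, d)
E
python3 f.py
```

```text
[  5   5  29  26 424] [249.0802 174.6415]
ring [np.float64(249.0), np.float64(175.5)] [ 0.5769 -0.1162  0.072 ] plain [ 0.5781 -0.1173  0.072 ]
foot px [247.558  189.8721]
move tool mm [-0.4031 -0.4776 45.9999] [-0.0004 -0.0004 -0.046 ]
```

Request:
servo_tool --gripper '[1,1,1,1,1]' --pt "-0.5 0 15" --pt "-0.5 0 27" --pt "-0.5 0 38" --pt "-0.5 0 38" --pt "-0.5 0 38" --spin '[0,0,0,0,0]'

```text
t: 8.38
tcp_pos: [0.5788, -0.1217, 0.3326]
tool_rot: [-2.165, -2.276, 0.0]
force: [0.2, -0.2, 0.2]
finger_gap: 0.0132
grasp_force: 25.5
```

```bash
python3 e.py w4.png .080 200 120 300 220; sed -i 's/y0=230,158/y0=220,140/;s/190,x0:272/215,x0:285/' f.py; python3 f.py
```

```text
t 8.425 tcp [ 0.5789 -0.1217  0.333 ] off [  1.1   1.1 -38. ] spin 0.0028178493760186996 tilt [ 0.0007 -0.0002 -1.    ] F [ 0.51 -0.94 -0.16] gap 0.012972810812297841 grip 25.489919185638428
tube_blue_foot [230.3  33.1] 0.93 [ 0.5601 -0.0105  0.08  ]
tube_blue_foot [247.2 192.9] 0.69 [ 0.5762 -0.1186  0.08  ]
tube_blue_top [146.9  46.1] 0.87 [ 0.5447 -0.0345  0.204 ]
tube_blue_top [250.6 295.1] 0.72 [ 0.5787 -0.117   0.204 ]
well [249.5 190.9] 0.96 [ 0.5779 -0.1195  0.072 ]
window [247.3 230.3] 0.71 [ 0.5778 -0.1531  0.072 ]
window [250.6 190. ] 0.26 [ 0.5787 -0.1187  0.072 ]
lever_knob [146.5 288. ] 0.76 [ 0.5105 -0.1771  0.12  ]
[ 12  32  34  29 278] [248.1547 183.8741]
ring [np.float64(248.5), np.float64(186.0)] [ 0.577  -0.1156  0.072 ] plain [ 0.578  -0.1081  0.072 ]
foot px [246.5113 206.3261]
move tool mm [-10.8844  -0.8287  46.0016] [-0.0003 -0.0109 -0.046 ]
```

View pics/w4.png

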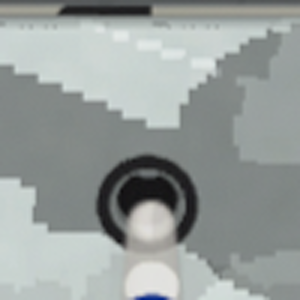

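Crop: ring centre at about (149,202), i.e. px (249.5,187.3). The tube's round foot has its sphere centre at about (152,224), i.e. px (250.5,194.7), and is already over the mouth. Converting both.

```bash
python3 -c "
from h import *
c=vision.read_camera('wrist')
for r in(187.3,188.5): print(at_z(c,[249.3,r],.072))
print(at_z(c,[250.5,194.7],.0875))
g=cv2.cvtColor(c['color'],6)
print(g[178,225:275]);print(g[165:200,249]);print(g[196,230:270])
print(proj(c,np.array([.578,-.118,.072])))
"
```

```text
[ 0.5776017  -0.11662331  0.072     ]
[ 0.57764997 -0.11759837  0.072     ]
[ 0.57857724 -0.11738599  0.0875    ]
[133 133 133 132 133 133 133 131 132 124  88  29  31  33  32  41  63  80
  69  69  57  78  94  96 100  98  92  83  72  86  86  76  50  34  33  32
  36  71 117 132 133 132 132 133 132 133 132 132 133 132]
[135 135 135 136 136 129  95  43  32  34  33  81 114 100  56  22  23  21
  23  22  25  67 148 196 206 209 209 208 208 211 218 220 219 216 201]
[133 133 134 128  99  51  28  31  31  49  88 124 151 170 190 203 211 217
 220 220 216 207 206 206 203 197 183 157 102  45  31  32  36  73 120 133
 132 132 133 133]
[249.72438124 189.01395422]
```

Request:
servo_tool --gripper '[1,1,1,1,1]' --pt "1.3 0 0" --pt "1.3 0 4" --pt "1.3 0 8" --pt "1.3 0 12" --pt "1.3 0 16" --spin '[0,0,0,0,0]'

```text
t: 9.45
tcp_pos: [0.5786, -0.1203, 0.3163]
tool_rot: [-2.165, -2.276, 0.0]
force: [-0.1, -0.5, -0.6]
finger_gap: 0.013
grasp_force: 25.5
```

```bash
python3 e.py w5.png .064 200 120 300 220
```

```text
t 9.5 tcp [ 0.5784 -0.1202  0.3157] off [ -0.3   1.5 -55.3] spin 0.0028301781132962223 tilt [-0.0012  0.0004 -1.    ] F [ 0.25  0.32 -0.58] gap 0.013144518546010607 grip 25.490538775920868
tube_blue_foot [247.3 192.7] 0.67 [ 0.5759 -0.1169  0.064 ]
tube_blue_foot [226.   31.6] 0.56 [ 0.557  -0.0085  0.064 ]
tube_blue_top [143.1  45.7] 0.84 [ 0.5434 -0.0331  0.188 ]
tube_blue_top [252.6 295.5] 0.64 [ 0.5791 -0.1155  0.188 ]
well [246.6 199.3] 0.69 [ 0.5756 -0.1193  0.072 ]
lever_axis [248.1 303.7] 0.73 [ 0.581  -0.2095  0.072 ]
lever_knob [251.  295.2] 0.25 [ 0.5811 -0.1657  0.12  ]
```

View pics/w5.png

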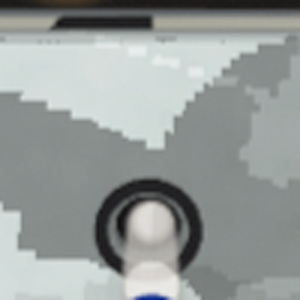

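Crop: the foot at (151,222) sits inside the ring centred at about (149,230), and there is no contact force. It has entered, so I continue down.

Request:
servo_tool --gripper '[1,1,1,1,1]' --pt "0 0 5" --pt "0 0 10" --pt "0 0 15" --pt "0 0 20" --pt "0 0 25" --spin '[0,0,0,0,0]'

```text
t: 10.42
tcp_pos: [0.5786, -0.1203, 0.2912]
tool_rot: [-2.165, -2.276, 0.0]
force: [0.6, 0.1, 0.6]
finger_gap: 0.0127
grasp_force: 25.5
```

Request:
servo_tool --gripper '[1,1,1,1,1]' --pt "0 0 5" --pt "0 0 10" --pt "0 0 15" --pt "0 0 20" --pt "0 0 24" --spin '[0,0,0,0,0]'

```text
t: 11.05
tcp_pos: [0.5786, -0.1203, 0.2673]
tool_rot: [-2.165, -2.276, 0.0]
force: [0.0, -0.9, -0.2]
finger_gap: 0.0128
grasp_force: 25.5
```

Request:
servo_tool --gripper '[1,1,1,1,1]' --pt "0 0 1.5" --pt "0 0 3" --pt "0 0 4" --pt "0 0 5" --pt "0 0 5.5" --spin '[0,0,0,0,0]'

```text
t: 11.68
tcp_pos: [0.5786, -0.1203, 0.2622]
tool_rot: [2.165, 2.276, 0.0]
force: [0.8, 0.2, 0.1]
finger_gap: 0.0132
grasp_force: 25.5
```

Request:
servo_tool --gripper '[0.8,0.65,0.5,0.5,0.5]' --pt "0 0 0" --pt "0 0 0" --pt "0 0 0" --pt "0 0 0" --pt "0 0 0" --spin '[0,0,0,0,0]'

```text
t: 12.3
tcp_pos: [0.5786, -0.1203, 0.2622]
tool_rot: [2.165, 2.276, 0.0]
force: [-0.1, 0.2, 0.4]
finger_gap: 0.0431
grasp_force: 0.0
```

Request:
servo_tool --gripper '[0.5,0.5,0.5,0.5,0.5]' --pt "0 0 -20" --pt "0 0 -45" --pt "0 0 -75" --pt "0 0 -100" --pt "0 0 -110" --spin '[0,0,0,0,0]'

```text
t: 12.92
tcp_pos: [0.5789, -0.1204, 0.3739]
tool_rot: [2.163, 2.274, 0.002]
force: [1.1, -0.1, -0.7]
finger_gap: 0.0427
grasp_force: 0.0
```

```bash
python3 e.py w6.png .009
```

```text
t 12.975 tcp [ 0.579  -0.1204  0.3744] off [-0.2  0.9  3.4] spin 0.0028812012357184447 tilt [ 0.0034 -0.0009 -1.    ] F [0.7  0.26 0.21] gap 0.042614916214076475 grip 0.0
tube_blue_foot [228.6  40.7] 0.6 [0.5522 0.0011 0.009 ]
tube_blue_top [251.1 197.4] 0.89 [ 0.5799 -0.1168  0.133 ]
tube_blue_top [161.1  51.7] 0.57 [ 0.5191 -0.0239  0.133 ]
well [245.5 175.6] 0.9 [ 0.5751 -0.1175  0.072 ]
lever_axis [248.  266.6] 0.93 [ 0.5818 -0.211   0.072 ]
lever_knob [157.5 254.9] 0.87 [ 0.5072 -0.1742  0.12  ]
```

View pics/w6.png

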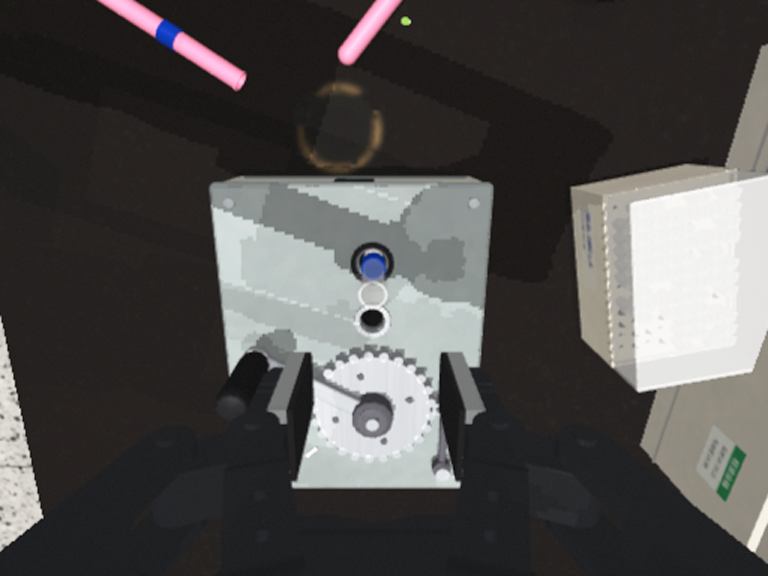

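Wrist view: the tube stands in the well, with its band at (372,265)/1.5 inside the ring. Its mouth at z=0.133 gives (0.580,-0.117), matching the well, so it is home and upright. The window (372,320)/1.5 is black, the hub is at (372,418)/1.5 and the knob is at (243,383)/1.5.

Next is the knob at about (0.510,-0.1765). I'll turn so the pads close along its travel and the camera faces the window.

Request:
servo_tool --gripper '[0.5,0.5,0.5,0.5,0.5]' --pt "-13 -18 0" --pt "-26 -36 0" --pt "-40 -54 0" --pt "-53 -71.5 0" --pt "-53 -71.5 0" --spin '[0.18,0.36,0.54,0.72,0.9]'

```text
t: 13.9
tcp_pos: [0.5084, -0.1775, 0.3713]
tool_rot: [-2.943, -1.096, 0.003]
force: [-0.1, 0.7, -0.1]
finger_gap: 0.0426
grasp_force: 0.0
```

Request:
servo_tool --gripper '[0.5,0.5,0.5,0.5,0.5]' --pt "0 0 0" --pt "0 0 0" --pt "0 0 0" --pt "0 0 0" --pt "0 0 0" --spin '[0.18,0.36,0.54,0.72,0.9]'

```text
t: 14.52
tcp_pos: [0.5097, -0.1767, 0.3713]
tool_rot: [-3.128, 0.29, 0.003]
force: [0.2, 0.2, 0.7]
finger_gap: 0.0426
grasp_force: 0.0
```

Request:
servo_tool --gripper '[0.5,0.5,0.5,0.5,0.5]' --pt "0 0 0" --pt "0 0 10" --pt "0 0 20" --pt "0 0 25" --pt "0 0 25" --spin '[0.18,0.26,0.26,0.26,0.26]'

```text
t: 15.15
tcp_pos: [0.5097, -0.1767, 0.3464]
tool_rot: [-3.066, 0.683, 0.003]
force: [-0.4, -0.6, -1.0]
finger_gap: 0.0426
grasp_force: 0.0
```

```bash
cat > k.py <<'E'
from h import *
import sys
np.set_printoptions(precision=4,suppress=True)
c=vision.read_camera("wrist")
go([.510,-.1765,.277],np.radians(64.2)); print(env.get_state()["joints"])
for k,z in(("tube_blue_top",.133),("well",.072),("window",.072),("lever_axis",.072),("lever_knob",.12)):
    for r in vision.pinpoint("wrist",k)[:2]: print(k,np.round(r["position"],1),round(r["confidence"],2),at_z(c,r["position"],z))
w=np.array([.5775+.037*np.sin(.0463),-.116-.037,.072]);p=proj(c,w);print("win px",p)
x,y=np.round(p).astype(int)
if 5<x<505 and 5<y<377: print(np.median(c["color"][y-2:y+3,x-2:x+3].reshape(-1,3),0))
if len(sys.argv)>1: save(c,sys.argv[1],s=1.5)
E
python3 k.py w7.png
```

```text
t 15.2 tcp [ 0.5098 -0.1768  0.3469] off [ 0.1 -0.3 69.9] spin 0.011622136064202593 tilt [-0.0006  0.0003 -1.    ] F [ 0.02 -0.32  0.29] gap 0.04285729508409699 grip 0.0
[-0.4121  0.31    1.6619  0.      1.1703  1.5974]
tube_blue_top [112.1 161.7] 0.81 [ 0.5777 -0.1183  0.133 ]
tube_blue_top [126.2 248.9] 0.6 [ 0.5242 -0.0946  0.133 ]
well [142.4 149.4] 0.79 [ 0.5752 -0.1144  0.072 ]
window [186.3 121.4] 0.88 [ 0.5795 -0.1563  0.072 ]
window [113.7 161.5] 0.21 [ 0.5765 -0.0886  0.072 ]
lever_axis [250.9  86.7] 0.63 [ 0.5814 -0.212   0.072 ]
lever_knob [246.4 209. ] 0.71 [ 0.5115 -0.1758  0.12  ]
win px [182.7487 123.6267]
[28. 27. 27.]
```

View pics/w7.png

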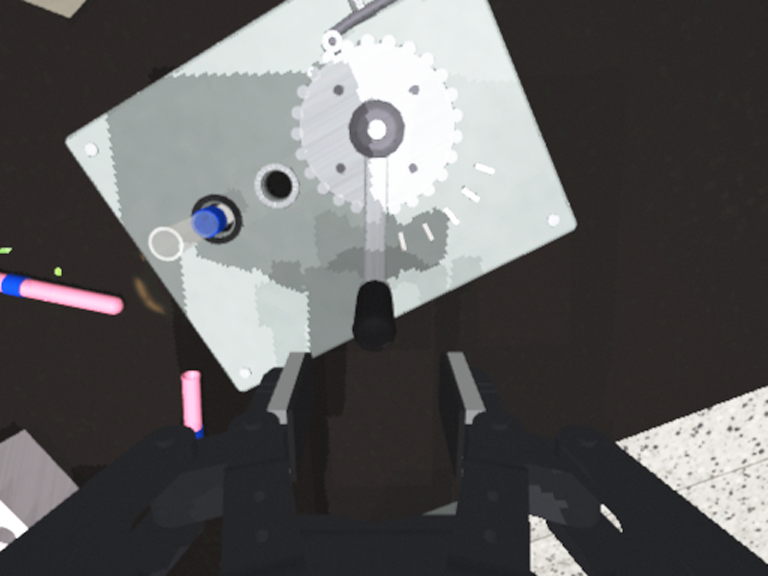

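Wrist view: window (277,185)/1.5 is black, knob (375,320)/1.5 is centred between the fingers, and the lever bar points straight down the image. Five click ticks are visible to the right. Descending and gripping the knob.

Request:
servo_tool --gripper '[0.5,0.5,0.5,0.5,0.5]' --pt "0 0 20" --pt "0 0 40" --pt "0 0 60" --pt "0 0 69" --pt "0 0 69" --spin '[0,0,0,0,0]'

```text
t: 16.08
tcp_pos: [0.5098, -0.1767, 0.2779]
tool_rot: [-3.066, 0.684, 0.001]
force: [0.3, -0.4, 0.1]
finger_gap: 0.0422
grasp_force: 0.0
```

Request:
servo_tool --gripper '[0.7,0.8,0.9,1,1]' --pt "0 0 0" --pt "0 0 0" --pt "0 0 0" --pt "0 0 0" --pt "0 0 0" --spin '[0,0,0,0,0]' --force 60

```text
t: 16.7
tcp_pos: [0.5103, -0.1765, 0.2791]
tool_rot: [-3.066, 0.684, -0.003]
force: [0.9, 3.3, 5.0]
finger_gap: 0.0168
grasp_force: 58.7
```

```bash
cat > arc.py <<'E'
from h import *
np.set_printoptions(precision=1,suppress=True)
A=np.array([.5819,-.2109]);s=env.get_state();R=Ro.from_rotvec(s["tool_rot"]).as_matrix()
v=s["tcp_pos"][:2]-A;a0=np.arctan2(v[1],v[0]);r=np.hypot(*v)
print("radius",r,"angle from nominal rest",a0%6.2832-np.radians(151.5+2.65))
for d in np.arange(0,.80,.0628):
    q=A+r*np.array([np.cos(a0+d),np.sin(a0+d)])
    print(round(d,3),R.T@np.append(q-s["tcp_pos"][:2],0)*1e3,"spin",round(-d,3))
E
python3 arc.py; python3 k.py
```

```text
radius 0.07937795491674306 angle from nominal rest 0.0036140899869625542
0.0 [0. 0. 0.] spin -0.0
0.063 [ 0.1  5.  -0. ] spin -0.063
0.126 [ 0.5  9.9 -0. ] spin -0.126
0.188 [ 1.3 14.9 -0. ] spin -0.188
0.251 [ 2.3 19.8 -0. ] spin -0.251
0.314 [ 3.7 24.5 -0. ] spin -0.314
0.377 [ 5.3 29.3 -0. ] spin -0.377
0.44 [ 7.3 33.8 -0. ] spin -0.44
0.502 [ 9.5 38.3 -0. ] spin -0.502
0.565 [12.  42.6 -0. ] spin -0.565
0.628 [14.8 46.8 -0. ] spin -0.628
0.691 [17.8 50.7 -0. ] spin -0.691
0.754 [21.  54.5 -0. ] spin -0.754
t 16.75 tcp [ 0.5103 -0.1766  0.2791] off [-0.3  0.1  2.1] spin 0.010910535915243713 tilt [ 0.0021  0.0001 -1.    ] F [1.64 3.43 6.17] gap 0.017437079966973086 grip 58.66316479397938
[-0.4117  0.3861  1.7461  0.0011  1.0076  1.598 ]
tube_blue_top [101.6 286.1] 0.57 [ 0.5352 -0.1182  0.133 ]
tube_blue_top [ 39.  201.9] 0.56 [ 0.5783 -0.1174  0.133 ]
well [104.6 170.6] 0.65 [ 0.5766 -0.1145  0.072 ]
window [162.3 136.8] 0.57 [ 0.5793 -0.1549  0.072 ]
lever_axis [251.6  87. ] 0.67 [ 0.5821 -0.2119  0.072 ]
lever_knob [246.6 264.7] 0.58 [ 0.511  -0.1758  0.12  ]
win px [159.4578 138.4508]
[17. 17. 16.]
```

Gripped at radius 79.4 mm, which fits the 80 mm lever. Turning along the arc to click 1, then click 2.

Request:
servo_tool --gripper '[1,1,1,1,1]' --pt "0.1 5 0" --pt "0.5 9.9 0" --pt "1.3 14.9 0" --pt "2.3 19.8 0" --pt "2.3 19.8 0" --spin '[-0.063,-0.126,-0.188,-0.251,-0.251]'

```text
t: 17.62
tcp_pos: [0.504, -0.1953, 0.2791]
tool_rot: [-3.126, 0.296, -0.003]
force: [1.8, 5.6, 6.0]
finger_gap: 0.0172
grasp_force: 58.8
```

```bash
python3 arc.py|head -1; python3 k.py
```

```text
radius 0.07948148481030626 angle from nominal rest 0.2536619580715125
t 17.675 tcp [ 0.504  -0.1953  0.2791] off [  2.4 -19.5   2.1] spin 0.26144680057742953 tilt [ 0.0021  0.001  -1.    ] F [0.86 5.23 6.17] gap 0.017339966309561673 grip 58.75372456444893
[-0.4484  0.3867  1.7449  0.0021  1.0084  1.3101]
tube_blue_top [ 47.  245.8] 0.69 [ 0.5361 -0.1168  0.133 ]
well [ 86.5 133.8] 0.96 [ 0.5749 -0.1156  0.072 ]
window [151.6 111.1] 0.69 [ 0.58   -0.1551  0.072 ]
lever_axis [253.2  87.7] 0.67 [ 0.5816 -0.2124  0.072 ]
lever_knob [247.  264.3] 0.85 [ 0.5045 -0.1946  0.12  ]
win px [148.2584 113.2882]
[245. 238. 189.]
```

Colour at the window is pale straw (245,238,189), so this is click 1. On to click 2.

Request:
servo_tool --gripper '[1,1,1,1,1]' --pt "0.1 5 0" --pt "0.5 9.9 0" --pt "1.3 14.9 0" --pt "2.3 19.8 0" --pt "2.3 19.8 0" --spin '[-0.063,-0.126,-0.188,-0.251,-0.251]'

```text
t: 18.55
tcp_pos: [0.5025, -0.2151, 0.279]
tool_rot: [-3.139, -0.098, -0.003]
force: [0.8, 6.2, 5.4]
finger_gap: 0.0171
grasp_force: 58.8
```

```bash
python3 arc.py|head -1; python3 k.py
```

```text
radius 0.0795203164145004 angle from nominal rest 0.5037453127826881
t 18.6 tcp [ 0.5025 -0.215   0.2791] off [  9.9 -38.    2.1] spin 0.5123906427026395 tilt [ 0.0018  0.0012 -1.    ] F [1.31 4.88 6.18] gap 0.01720218853737081 grip 58.798610459198244
[-0.4824  0.394   1.7318  0.0023  1.0148  1.0251]
tube_blue_top [  3.3 195. ] 0.81 [ 0.5352 -0.117   0.133 ]
well [75.5 89.4] 0.68 [ 0.5748 -0.1167  0.072 ]
window [144.3  84.8] 0.84 [ 0.5795 -0.1539  0.072 ]
lever_axis [252.4  85.5] 0.78 [ 0.5828 -0.2119  0.072 ]
lever_knob [247.  263.6] 0.7 [ 0.5029 -0.2143  0.12  ]
win px [142.6364  85.1867]
[251. 238. 117.]
```

Yellow (251,238,117), so click 2. On to click 3.

Request:
servo_tool --gripper '[1,1,1,1,1]' --pt "0.1 5 0" --pt "0.5 9.9 0" --pt "1.3 14.9 0" --pt "1.8 17.5 0" --pt "1.8 17.5 0" --spin '[-0.063,-0.126,-0.188,-0.22,-0.22]'

```text
t: 19.48
tcp_pos: [0.5053, -0.2324, 0.279]
tool_rot: [-3.109, -0.442, -0.003]
force: [0.8, 5.1, 6.7]
finger_gap: 0.0171
grasp_force: 58.9
```

```bash
cat > fo.py <<'E'
from h import *
A=np.array([.5819,-.2109]);s=env.get_state();v=s["tcp_pos"][:2]-A;a=np.arctan2(v[1],v[0])
print("angle",a%6.2832-np.radians(154.15)-.0036,"Ft",s["force"][:2]@[-np.sin(a),np.cos(a)],"Fr",s["force"][:2]@[np.cos(a),np.sin(a)],s["t"])
E
python3 fo.py; python3 k.py
```

```text
angle 0.7208796494901213 Ft -4.693941451855581 Fr -2.1388593577348347 19.475
t 19.525 tcp [ 0.5053 -0.2323  0.2791] off [ 20.  -52.3   2.1] spin 0.7327131135549587 tilt [ 0.0016  0.0011 -1.    ] F [0.91 5.82 5.43] gap 0.017057718181676382 grip 58.86231783893891
[-0.5075  0.4052  1.7109  0.002   1.0245  0.7798]
well [74.3 45.6] 0.59 [ 0.5758 -0.1176  0.072 ]
window [141.5  59.4] 0.91 [ 0.579  -0.1523  0.072 ]
lever_axis [252.5  88.2] 0.69 [ 0.5814 -0.2123  0.072 ]
lever_axis [74.8 46.8] 0.19 [ 0.5753 -0.1179  0.072 ]
lever_knob [248.4 263.6] 0.84 [ 0.5056 -0.2322  0.12  ]
lever_knob [252.1  86.2] 0.46 [ 0.5817 -0.2117  0.12  ]
win px [142.9675  59.3375]
[252. 214.  48.]
```

Request:
servo_tool --gripper '[1,1,1,1,1]' --pt "0.1 0.8 0" --pt "0.2 1.6 0" --pt "0.3 2.4 0" --pt "0.3 2.4 0" --pt "0.3 2.4 0" --spin '[-0.01,-0.02,-0.03,-0.03,-0.03]'

```text
t: 20.4
tcp_pos: [0.506, -0.2344, 0.279]
tool_rot: [-3.102, -0.488, -0.002]
force: [0.7, 5.2, 8.2]
finger_gap: 0.0174
grasp_force: 58.9
```

```bash
python3 fo.py; python3 k.py
```

```text
angle 0.7479772346711542 Ft -4.737254514101835 Fr -2.1661115088204608 20.4
t 20.45 tcp [ 0.506  -0.2344  0.2791] off [ 21.6 -53.9   2.1] spin 0.7627122077903734 tilt [ 0.001   0.0013 -1.    ] F [-0.04  5.78  6.99] gap 0.01707212319244145 grip 58.85088059847476
[-0.5101  0.4071  1.7075  0.0019  1.0268  0.7473]
well [73.8 39.3] 0.64 [ 0.5758 -0.1169  0.072 ]
window [147.6  55.9] 0.6 [ 0.5797 -0.1548  0.072 ]
lever_axis [253.3  87.2] 0.95 [ 0.582  -0.2123  0.072 ]
lever_knob [245.3 264.2] 0.86 [ 0.5054 -0.233   0.12  ]
win px [143.9541  55.7864]
[252. 216.  49.]
```

Amber is showing and the push is at its minimum of about 5 N, just before the gap. I'll creep forward and watch for the force jump.

Request:
servo_tool --gripper '[1,1,1,1,1]' --pt "0 0.4 0" --pt "0 0.8 0" --pt "0 0.8 0" --pt "0 0.8 0" --pt "0 0.8 0" --spin '[-0.005,-0.01,-0.01,-0.01,-0.01]'

```text
t: 21.32
tcp_pos: [0.5062, -0.235, 0.279]
tool_rot: [-3.099, -0.503, -0.002]
force: [0.8, 6.2, 7.4]
finger_gap: 0.0175
grasp_force: 58.8
```

```bash
python3 fo.py
```

```text
angle 0.7552263543622448 Ft -5.691085563913606 Fr -2.6562998082430953 21.325
```

Request:
servo_tool --gripper '[1,1,1,1,1]' --pt "0 0.4 0" --pt "0 0.8 0" --pt "0 0.8 0" --pt "0 0.8 0" --pt "0 0.8 0" --spin '[-0.005,-0.01,-0.01,-0.01,-0.01]'

```text
t: 21.95
tcp_pos: [0.5063, -0.2355, 0.279]
tool_rot: [-3.096, -0.518, -0.001]
force: [0.4, 7.6, 7.7]
finger_gap: 0.0174
grasp_force: 58.7
```

```bash
python3 fo.py;python3 k.py|tail -1
```

```text
angle 0.7619371353866438 Ft -7.109524521604692 Fr -2.7768708128041806 21.95
[252. 216.  49.]
```

Request:
servo_tool --gripper '[1,1,1,1,1]' --pt "0 0.4 0" --pt "0 0.8 0" --pt "0 0.8 0" --pt "0 0.8 0" --pt "0 0.8 0" --spin '[-0.005,-0.01,-0.01,-0.01,-0.01]'

```text
t: 22.88
tcp_pos: [0.5065, -0.236, 0.279]
tool_rot: [-3.093, -0.533, -0.001]
force: [0.7, 8.0, 8.0]
finger_gap: 0.0175
grasp_force: 58.6
```

```bash
python3 fo.py;python3 k.py w8.png|tail -1
```

```text
angle 0.7693441225784001 Ft -7.3955098308340155 Fr -3.235220334508612 22.875
[252. 216.  50.]
```

View pics/w8.png

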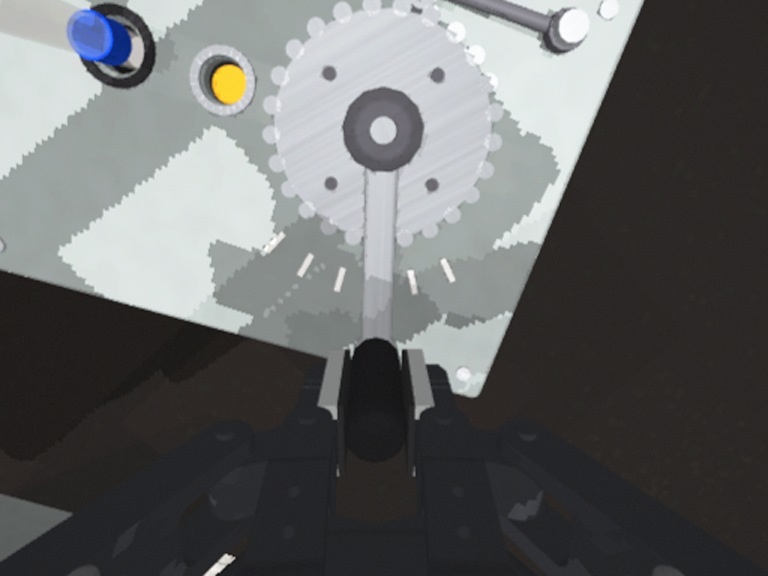

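The lever bar covers the third tick: three lie left of it at (273,242), (305,265) and (340,280), which are rest, 1 and 2. Two lie right of it at (412,282) and (447,270), which are 4 and 5. The window at (229,83) shows amber, and the push jumped from 4.7 to 7.4 N, so this is the third click, held. The tube still stands in the well at (105,40).

```bash
python3 -c "
from bench import ticket
print(ticket.close_job())"
```

```text
the job is handed in; nothing more can be done
None
```

The blue-banded tube stands fully home in the comparator well and is released; I handed the job in with the lever held at the third click, amber under the window.

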